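# Open the takings box's combination padlock and present it

## Robot

A 6-joint arm with a two-finger parallel gripper is mounted at the origin on the work surface. World frame = base frame: x ahead of the robot, y to its left, z up, the work surface at z = 0. Lengths are in m, angles in rad, forces in N, time in s.
With the tool pointing down it reaches from about 0.4 to 0.825 m from the base axis. Payload 7 kg.
Tool frame: the origin (TCP) lies at the centre of the arm's flange, where the gripper is bolted on; the fingertips stand 178 mm ahead of it and the grasp point (between the pads) lies arm.tcp_to_grasp ahead of it (arm.tcp_to_grasp is the distance from the TCP to the grasp point, in m); z points along the fingers, y is the direction in which the jaws open and shut (so a half turn about z gives the same grasp; the last joint's range is limited). The gripper opens to 88 mm and grips with 3 to 60 N. Pads are 19 mm wide; open, the fingers measure 130 mm over their backs; the gripper's body (78 mm by 193 mm) begins 47 mm behind the grasp point.
Start: joints at [1.572, 0.359, 0.012, 0, -1.224, -0.288], TCP at [0.191, 0.647, 0.405] pointing down, gripper open.
Joint ranges: [-3.07, 3.07], [-1.43, 2.12], [-1.02, 1.25], [-3.03, 1.67], [-3.05, -0], [-3.03, 3.03]. Speed limits (rad/s): [2.39, 2.39, 3.01, 3.14, 3.14, 3.14].

## Interface

Orientations are given as [roll, pitch, yaw] about the fixed x, y, z axes, in that order (R = Rz(yaw) Ry(pitch) Rx(roll)).
In Python, from station import arm gives the robot as it stands.
- The arm moves only by the tool move_arm, never from a script. Its argument "deltas" is a list of rows, each a list of 6 numbers: the shift along the world's x, y, z in mm, then the turn, a rotation vector about the world's x, y, z in degrees. In form: [[tx, ty, tz, ax, ay, az], ...]. A call has exactly 5 rows; each row shifts and turns the commanded pose from where the row before left it; what a row does not reach is not made up. A row lasts 1/12 s, in which the tool goes at most 41.7 mm and 7.16 degrees, less where a joint would pass 70% of its speed; a pose out of reach is approached as far as the arm can. A call with a gripper value outside its range is refused whole. "claw" is the closure in counts, from 0 (fully open) to 255 (shut), set as the call begins (left out, the last holds). The fingers move at their own pace and stop on an object; "squeeze" is the grip in N (left out, the last holds). Time passes only in rows, so rows that do not move let the fingers close, or fill a call up. It gives the time, the measured TCP pose, the force and the opening at its end, in the units of the state.
- arm.get_state(): the state, without advancing time (a new reading comes with each control period).
- arm.grab_frame(name): name is "side" or "top" or "wrist"; returns the picture (384x512x3 uint8, red, green, blue); there is no depth.
- arm.calibration(name): a dict with "intrinsics" (3x3 intrinsics, pixels), "T" (4x4, takes a point from camera to world coordinates); the wrist camera has in their place "mount" (4x4, takes a point from camera to tool coordinates, whose origin is the TCP and whose axes are the flange's). Camera axes: x right, y up, looking along -z (the intrinsics and any distortion apply to the point x, -y, -z); pixel columns grow to the right and rows downward; lengths in m; the calibration is good to about 2 mm. A picture is of the moment at which its call begins: read the wrist's pose just before it. calibration takes no time and is no camera call.
- arm.job_done(): hands the job in, once; it reports no verdict.
Trained networks look in the newest picture that a camera, given by its name, has taken for a name from the list of things; names that differ only in an ending like _2 or _b are one class to them, and where a whole thing is asked for, a point or a joint stands for the part that bears it (a point fixed in the world has none). Each returns a list of dicts, best first, with "score" (0 to 1); they miss things now and then, are a little off and sometimes report something else, mostly with a low value. They report only what shows in the picture. A call takes as long as a camera call. They do not tell look-alikes from the thing itself.
- arm.spot_in(thing, camera): "xy" ([column, row] in pixels, amid what is visible of it).
- arm.masks_of(thing, camera): "pixels" (384x512 bool, what is visible of it) and "xy" ([column, row] in pixels, amid what is visible of it).
- arm.spot_point(thing, camera): "xy" ([column, row] in pixels: a listed point, or the origin of a listed thing).
The state is a dict: "t": time; "q": joint angles; "qd": joint speeds; "joint_efforts": joint torques, N m; "eef_pos": TCP position; "ee_rot": TCP orientation; "force": force on the tool from outside, world axes, zero at the start; "moment": the same for the moment, N m; "width": finger opening in m.
Only numpy, scipy, OpenCV 4.12 (cv2) and the standard library are available. Lean on these libraries where they do the work, as an engineer would, in place of code of your own. Each camera call takes 0.05 s, during which the arm holds its last target. There are 200 camera calls.

## Task

Open the combination padlock on the wooden takings box: turn its dial until the pointer clicks into the notch that faces the shackle, then pull the shackle all the way out so its short leg is clear of the steel staple. Lift the open lock off the box and hold it up level over the middle of the wooden cash tray, at least 20 cm above the table top, and finish while still holding it there with the shackle open; do not put it down or let go. Leave everything else on the table where it is.

Things in the scene. Friction and masses are not known exactly. Their poses are not given: they have to be found in the camera images.
- takings_box: Fixed wooden box 226 x 166 mm, lid top 70 mm above the table. Origin: centre of its underside; x to the shackle end, z up. The padlock lies parallel to it, its centre at x -40, y 0, in a steel saddle plate (100 x 68 mm, top at z 78 mm) with 6 mm high lips at both ends of the lock and at its four corners; the middle 50 mm of its long sides is free.
- staple (a point): Centre of the opening (14 mm wide, 22 high) of the fixed steel staple: an upright loop 22 mm wide, 6 mm thick along box x, top 26 mm above the saddle plate, 6 mm beyond the lock's shackle-side face, 17 mm to its +y side. The short shackle leg passes through it. With the shackle out 24 to 30 mm that leg is past the staple and the lock lifts straight up.
- lock_center (a point): Centre of the steel padlock body (half-way up), a loose block 70 mm long (x), 52 mm wide (y), 30 mm high, lying flat, dial on top, shackle pointing to its own +x. About 0.36 kg in all. Can be gripped across its 52 mm width. 1 to 2 mm of play in the saddle.
- dial_grip (a point): On the dial's upright axis (10 mm to -x of lock_center, 30 mm above it). The dial is a black 44 mm disc, top 6 mm above the lock body, with an upright aluminium grip bar on it 10 mm wide, 18 mm high, 34 mm long (19 mm behind the axis, 15 mm towards the pointer); this point is half-way up the bar. Its x axis points to the pointer: white mark on the disc, black line on the bar.
- dial (a joint): Dial angle, rad, growing anticlockwise from above. At 0 or 6.283 the pointer faces the shackle (lock's +x) and, within about 0.12 rad, frees it. 12 spring click notches 0.524 rad apart (0, 0.524, ...); released, the dial settles into the nearest (unless left right on a crest); about 0.04 N m gets it over a click. Starts between 0.9 and 5.4, either way, stops at -0.75 and 7.03.
- shackle (a joint): How far the shackle is pulled out of the lock body along the lock's +x, m: 0 shut, 0.030 fully out (stop). About 1.5 N of friction; it stays where it is left.
- shackle_bow (a point): Point midway between the shackle legs, at their height: 66 mm to +x of lock_center when shut, 3 mm below it, 20 mm above the lid; moves with the shackle. The shackle is a level U of 8 mm round bar, 42 mm wide over its legs (these run straight from the lock to 13 mm beyond this point); its bow ends 24 mm beyond this point. Both legs can be gripped across from outside.
- tray_center (a point): Centre of the inner floor of the fixed wooden cash tray, 130 x 170 mm, 16 mm high, with rubber ribs and three coins; does not move.
- cup_center (a point): White cup, 62 mm diameter, 75 mm high, between box and tray; centre half-way up. Leave alone.
- key_padlock_center (a point): Small brass keyed padlock without a dial, 34 x 32 mm, 16 mm thick, lying nearer the robot; centre. Leave alone.
- sauce_bottle_center (a point): Amber sauce bottle, 52 mm diameter, 140 mm high, to the left; centre. Leave alone.
- shaker_center (a point): Steel shaker, 42 mm diameter, 70 mm high, to the left; centre. Leave alone.
- tumbler_center (a point): Clear tumbler, 68 mm diameter, 90 mm high, to the right; centre. Leave alone.
- spoon_grip (a point): Spoon, 160 mm long, lying far right; a point on its handle. Leave alone.
- lock: The whole loose padlock; origin at the centre of the body's underside, 15 mm below lock_center, same axes.
There are look-alikes about, which are no part of the job. Leave any green look-alike of the lock alone.

How it is judged:
By the outcome, as a careful person would: the job done as asked, in the order asked, and still so for the second after the job is handed in, while the arm keeps its last pose, push and grip.
It also fails if it takes over 72 s, if anything falls off the work surface, if the arm or the gripper's body presses on something with over 40 N, if the wrist force passes 120 N, or if a joint passes its speed limit or range.

## Working session

There is one attempt and no reset: what is moved stays moved. The work goes in short steps, Python scripts to look and compute and a tool call to move; the robot and the scene stay as the last step left them, time stands still between calls to the robot, and variables do not carry over. Pictures are saved under pics/ and viewed, about 8 in all and at most 12, crops included, and the job is handed in when it is done.

Besides the shell and the picture viewer there is one more tool, called after "Call:" as name(argument=value, ...), one argument or row to a line, values as JSON. move_arm: Moves the arm, as the interface text tells. Its arguments: {"type":"object","properties":{"deltas":{"type":"array","items":{"type":"array","items":{"type":"number"}}},"claw":{"type":"number"},"squeeze":{"type":"number"}},"required":["deltas"]}

```bash
ls; mkdir -p pics; cat > h.py <<'E'
import numpy as np,cv2
from scipy.spatial.transform import Rotation as Ro
from station import arm
def cam(n):
    c=arm.calibration(n);K=np.array(c['intrinsics'])
    if 'T' in c: return K,np.array(c['T']),c
    s=arm.get_state();T=np.eye(4);T[:3,:3]=Ro.from_euler('xyz',s['ee_rot']).as_matrix();T[:3,3]=s['eef_pos']
    return K,T@np.array(c['mount']),c
def ray(n,px,z,KT=None):
    K,T,_=KT or cam(n)
    d=np.linalg.solve(K,[px[0],px[1],1.]);d=T[:3,:3]@(d*[1,-1,-1]);o=T[:3,3]
    return o+d*(z-o[2])/d[2]
def proj(n,p,KT=None):
    K,T,_=KT or cam(n)
    v=np.linalg.inv(T)@np.r_[p,1];v=K@(v[:3]*[1,-1,-1]);return v[:2]/v[2]
def save(n,f,crop=None,scale=1):
    im=arm.grab_frame(n)
    o=im
    if crop: o=im[crop[1]:crop[3],crop[0]:crop[2]]
    cv2.imwrite('pics/'+f,cv2.resize(o[...,::-1],None,fx=scale,fy=scale,interpolation=cv2.INTER_CUBIC));return im
E
python3 - <<'E'
from h import *
s=arm.get_state();print(s,arm.tcp_to_grasp)
for n in('side','top','wrist'):
    c=arm.calibration(n);print(n,c.keys(),{k:np.round(v,3).tolist() for k,v in c.items()})
a=arm.grab_frame('top');
Z=dict(takings_box=0,lock_center=.093,dial_grip=.108,shackle_bow=.09,tray_center=.004,cup_center=.037,key_padlock_center=.008,staple=.09)
for t,z in Z.items():
    print(t,[(round(d['score'],2),np.round(d['xy'],1).tolist(),np.round(ray('top',d['xy'],z),3).tolist()) for d in arm.spot_point(t,'top')[:4]])
b=arm.grab_frame('side')
for t in('lock_center','dial_grip','shackle_bow'):
    print(t,[(round(d['score'],2),np.round(d['xy'],1).tolist(),np.round(ray('side',d['xy'],Z[t]),3).tolist()) for d in arm.spot_point(t,'side')[:4]])
cv2.imwrite('pics/a.png',cv2.resize(np.vstack([a,b])[...,::-1],(400,600),interpolation=cv2.INTER_AREA))
cv2.imwrite('pics/top.png',a[...,::-1])
E
```

```text
pics
{'t': 0.0, 'q': array([ 1.57211119e+00,  3.59353573e-01,  1.10457112e-02, -3.71035056e-04,
       -1.22415910e+00, -2.88104039e-01]), 'qd': array([-0.00121314, -0.00032682,  0.00014991,  0.00103334, -0.00066112,
        0.00072973]), 'joint_efforts': array([ 9.52390910e-04, -5.82702184e+01,  2.93053508e+01,  6.99750692e+00,
        6.82327125e-03, -1.58855987e-04]), 'eef_pos': array([0.19087938, 0.64721896, 0.40373453]), 'ee_rot': array([ 3.13989176e+00, -1.40311479e-04, -2.86915407e-01]), 'force': array([-0.63374244,  0.36026132,  0.08943523]), 'moment': array([-0.01653883, -0.01631603, -0.01780134]), 'width': 0.08735042648792081} 0.1593
side dict_keys(['intrinsics', 'T']) {'intrinsics': [[364.927, 0.0, 256.82], [0.0, 364.927, 193.169], [0.0, 0.0, 1.0]], 'T': [[-0.926, 0.273, -0.26, 0.218], [-0.376, -0.631, 0.678, 0.756], [0.021, 0.726, 0.687, 0.886], [0.0, 0.0, 0.0, 1.0]]}
top dict_keys(['intrinsics', 'T']) {'intrinsics': [[445.766, 0.0, 255.875], [0.0, 445.766, 193.287], [0.0, 0.0, 1.0]], 'T': [[0.006, 0.982, -0.191, 0.28], [-1.0, 0.005, -0.006, -0.012], [-0.005, 0.191, 0.982
[... 889 characters left out ...]
21, 0.004])]
cup_center [(0.79, [255.1, 159.5], [0.624, -0.002, 0.037])]
key_padlock_center [(0.64, [402.8, 196.9], [0.52, -0.434, 0.008])]
staple [(0.96, [331.9, 176.9], [0.56, -0.215, 0.09])]
lock_center [(0.69, [280.8, 156.2], [0.512, -0.238, 0.093]), (0.67, [332.0, 179.4], [0.314, -0.188, 0.093]), (0.54, [332.9, 149.9], [0.35, -0.35, 0.093])]
dial_grip [(0.56, [337.4, 176.1], [0.3, -0.193, 0.108]), (0.49, [330.4, 143.2], [0.366, -0.366, 0.108]), (0.38, [283.2, 149.2], [0.512, -0.261, 0.108])]
shackle_bow [(0.62, [348.3, 149.8], [0.299, -0.378, 0.09]), (0.57, [263.3, 150.1], [0.584, -0.25, 0.09]), (0.38, [319.6, 173.2], [0.361, -0.206, 0.09]), (0.34, [269.4, 171.8], [0.52, -0.145, 0.09])]
```

View pics/top.png

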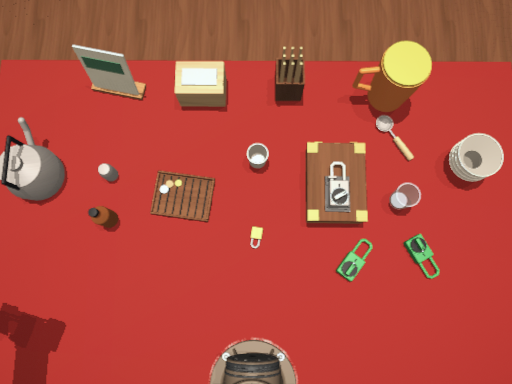

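On the red table from above, the target is the grey lock on the wooden box, dial at (338,195), shackle up at (337,168). Two green look-alikes are at (352,262) and (422,250), and the small brass padlock is at (256,235). I choose (338,195) because it is the one on the box. I'll move above it and check it up close.

Call:
move_arm(
  deltas=[
    [25,-34,0,0,0,0],
    [25,-34,0,0,0,0],
    [25,-34,0,0,0,0],
    [25,-34,0,0,0,0],
    [25,-34,0,0,0,0],
  ],
)

```text
t: 1.07
eef_pos: [0.3151, 0.4778, 0.4049]
ee_rot: [-3.141, -0.0, -0.286]
force: [1.0, 0.7, -0.1]
width: 0.0874
```

Call:
move_arm(
  deltas=[
    [25,-34,0,0,0,0],
    [25,-34,0,0,0,0],
    [25,-34,0,0,0,0],
    [25,-34,0,0,0,0],
    [25,-34,0,0,0,0],
  ],
)

```text
t: 1.48
eef_pos: [0.4385, 0.3098, 0.4052]
ee_rot: [-3.141, -0.0, -0.286]
force: [0.4, 0.5, 0.4]
width: 0.0875
```

Call:
move_arm(
  deltas=[
    [4,-35,0,0,0,3],
    [4,-35,0,0,0,3],
    [4,-35,0,0,0,3],
    [4,-35,0,0,0,3],
    [4,-35,0,0,0,3],
  ],
)

```text
t: 1.9
eef_pos: [0.4576, 0.1349, 0.405]
ee_rot: [-3.141, -0.001, -0.022]
force: [-0.0, -0.4, -0.4]
width: 0.0875
```

Call:
move_arm(
  deltas=[
    [4,-35,0,0,0,0],
    [4,-35,0,0,0,0],
    [4,-35,0,0,0,0],
    [4,-35,0,0,0,0],
    [4,-35,0,0,0,0],
  ],
)

```text
t: 2.32
eef_pos: [0.4775, -0.04, 0.4052]
ee_rot: [-3.141, -0.001, -0.025]
force: [0.3, -0.5, 0.6]
width: 0.088
```

Call:
move_arm(
  deltas=[
    [4,-35,0,0,0,0],
    [4,-35,0,0,0,0],
    [4,-35,0,0,0,0],
    [4,-35,0,0,0,0],
    [4,-34,0,0,0,0],
  ],
)

```text
t: 2.73
eef_pos: [0.4976, -0.2142, 0.405]
ee_rot: [3.142, -0.001, -0.025]
force: [1.7, 0.9, 1.2]
width: 0.0877
```

```bash
cat > look.py <<'E'
from h import *
import sys
KT=cam('wrist');s=arm.get_state();print(s['t'],np.round(s['eef_pos'],4),np.round(s['ee_rot'],3),np.round(s['q'],3),np.round(s['force'],1),np.round(s['moment'],2),s['width'])
save('wrist',sys.argv[1],None,1.5)
for t,z in dict(lock_center=.093,dial_grip=.123,shackle_bow=.09,staple=.091,takings_box=0).items():
    print(t,[(round(d['score'],2),np.round(d['xy'],1).tolist(),np.round(ray('wrist',d['xy'],z,KT),4).tolist()) for d in arm.spot_point(t,'wrist')[:2]])
E
python3 look.py w1.png
```

```text
2.7333 [ 0.4976 -0.2142  0.405 ] [ 3.142e+00 -1.000e-03 -2.500e-02] [-0.045  0.139 -0.282  0.    -1.149  1.59 ] [1.7 0.9 1.2] [ 0.04 -0.13  0.03] 0.08773228718378935
lock_center [(0.69, [264.5, 165.4], [0.5099, -0.2293, 0.093]), (0.6, [301.7, 297.2], [0.3731, -0.2652, 0.093])]
dial_grip [(0.78, [295.1, 316.9], [0.373, -0.2545, 0.123]), (0.75, [265.3, 183.8], [0.5013, -0.2284, 0.123])]
shackle_bow [(0.61, [329.6, 260.5], [0.4121, -0.2923, 0.09])]
staple [(0.91, [245.6, 113.6], [0.5553, -0.2137, 0.091]), (0.66, [28.7, 34.0], [0.6223, -0.0411, 0.091])]
takings_box [(0.7, [262.1, 113.7], [0.5484, -0.2315, 0.0])]
```

View pics/w1.png

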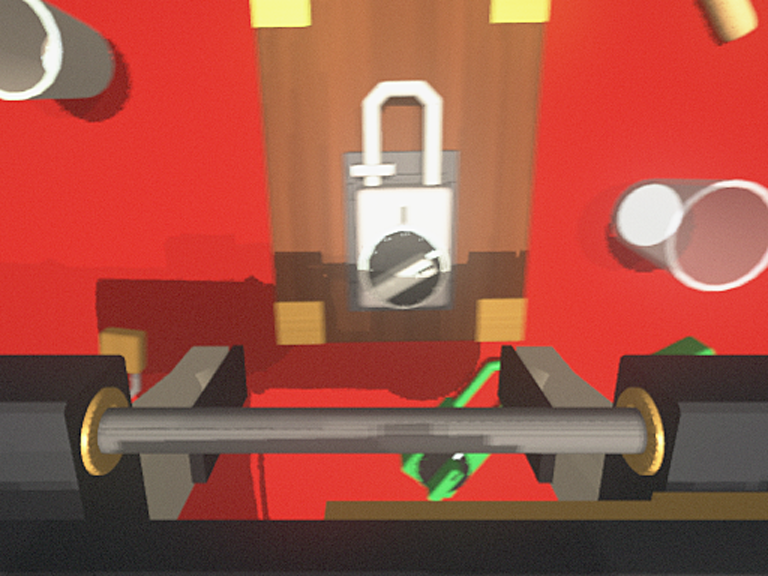

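The grey lock sits on the box. Its shackle points up, staple at (372,170) in the enlarged picture, and the dial bar runs from (375,295) to (440,258). I'll crop closer to see which end the pointer is on.

```bash
python3 - <<'E'
from h import *
KT=cam('wrist')
im=save('wrist','c1.png',(215,40,325,220),4)
# warp to metric views: z=.108 (lock top)
def rect(z,name,cx=.515,cy=-.228,h=.07,N=560):
    pts=[(cx+h,cy+h),(cx+h,cy-h),(cx-h,cy-h),(cx-h,cy+h)]
    src=np.float32([proj('wrist',[a,b,z],KT) for a,b in pts]);dst=np.float32([[0,0],[N,0],[N,N],[0,N]])
    return cv2.warpPerspective(im,cv2.getPerspectiveTransform(src,dst),(N,N))
cv2.imwrite('pics/r.png',np.hstack([rect(.132,0,h=.035,N=400),rect(.108,0,h=.07,N=400)])[...,::-1])
E
```

```text
(no output)
```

View pics/r.png

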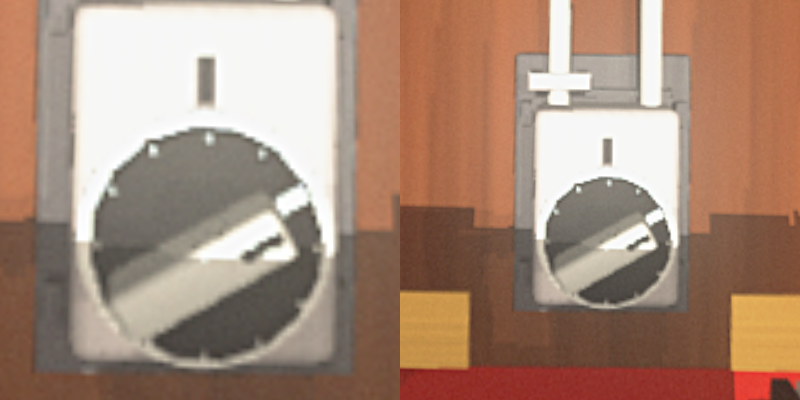

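The white mark and the black line are at the bar's upper-right end, so the pointer is at about -60°, dial ≈ 5.236. It needs +60° anticlockwise. The dial axis is at about (0.501, -0.230) and the lock yaw is about 0.

Call:
move_arm(
  deltas=[
    [1,-4,-5,0,0,-6.5],
    [1,-4,-5,0,0,-6.5],
    [1,-4,-5,0,0,-6.5],
    [0,-4,-5,0,0,-6.5],
    [0,0,-5,0,0,-6.5],
  ],
  claw=120,
  squeeze=15,
)

```text
t: 3.5
eef_pos: [0.501, -0.2273, 0.3798]
ee_rot: [-3.141, -0.001, -0.596]
force: [0.4, 0.3, -0.2]
width: 0.0597
```

Call:
move_arm(
  deltas=[
    [0,0,-12,0,0,-6.5],
    [0,0,-12,0,0,-6.5],
    [0,0,-12,0,0,-6.5],
    [0,0,-12,0,0,-6.5],
    [0,0,-7,0,0,0],
  ],
)

```text
t: 3.92
eef_pos: [0.5006, -0.2269, 0.3238]
ee_rot: [3.141, 0.001, -1.049]
force: [-0.1, 0.1, 0.3]
width: 0.0466
```

```bash
python3 look.py w2.png
```

```text
3.9167 [ 0.5006 -0.2269  0.3238] [ 3.141e+00  1.000e-03 -1.049e+00] [-0.069  0.222 -0.378 -0.    -0.972  0.591] [-0.1  0.1  0.3] [0.07 0.09 0.06] 0.04659724763086362
lock_center [(0.9, [234.9, 198.8], [0.5117, -0.23, 0.093]), (0.74, [441.0, 235.2], [0.3762, -0.2773, 0.093])]
dial_grip [(0.98, [246.8, 221.7], [0.5027, -0.2304, 0.123]), (0.93, [462.9, 259.5], [0.3777, -0.2739, 0.123])]
shackle_bow [(0.82, [422.3, 171.1], [0.414, -0.3069, 0.09])]
staple [(0.74, [236.8, 187.6], [0.5141, -0.2368, 0.091]), (0.71, [164.4, 187.1], [0.5559, -0.2133, 0.091])]
takings_box [(0.71, [198.5, 149.9], [0.5514, -0.2258, 0.0])]
```

View pics/w2.png

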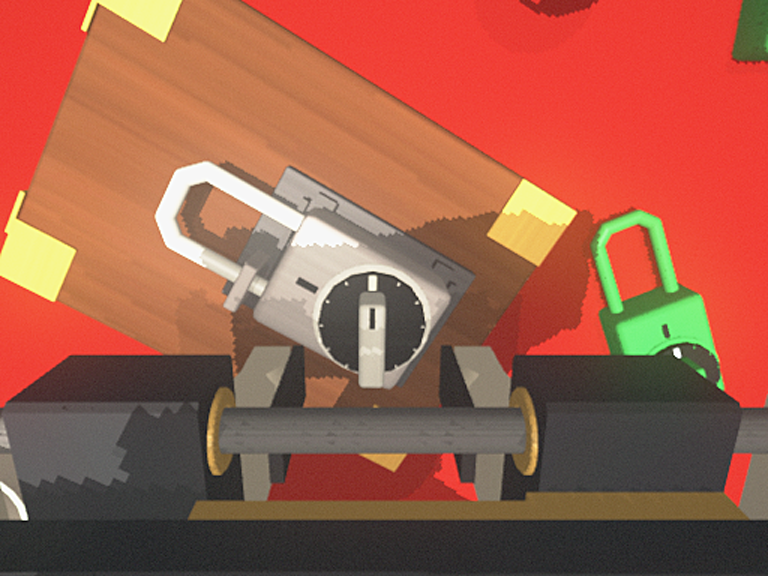

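The bar is aligned with the jaws, at image x≈372. The network puts the dial axis at (0.5027, -0.2304), which agrees with my estimate. Next I descend, close, and turn +60°.

Call:
move_arm(
  deltas=[
    [2,-3.5,-7,0,0,0],
    [0,0,-8,0,0,0],
    [0,0,-8,0,0,0],
    [0,0,-6,0,0,0],
    [0,0,0,0,0,0],
  ],
)

```text
t: 4.63
eef_pos: [0.5021, -0.2317, 0.2936]
ee_rot: [3.139, 0.002, -1.046]
force: [-0.1, 0.4, 0.3]
width: 0.0465
```

Call:
move_arm(
  deltas=[
    [0,0,0,0,0,0],
    [0,0,0,0,0,0],
    [0,0,0,0,0,0],
    [0,0,0,0,0,0],
    [0,0,0,0,0,0],
  ],
  claw=255,
)

```text
t: 5.05
eef_pos: [0.5029, -0.2318, 0.296]
ee_rot: [-3.141, -0.0, -1.046]
force: [0.0, 0.1, 0.8]
width: 0.0187
```

Call:
move_arm(
  deltas=[
    [0,0,0,0,0,0],
    [0,0,0,0,0,0],
    [0,0,0,0,0,0],
    [0,0,0,0,0,0],
    [0,0,0,0,0,0],
  ],
)

```text
t: 5.47
eef_pos: [0.503, -0.2317, 0.2959]
ee_rot: [-3.141, -0.0, -1.046]
force: [0.6, 2.4, 2.5]
width: 0.0097
```

Call:
move_arm(
  deltas=[
    [0,0,0,0,0,6],
    [0,0,0,0,0,6],
    [0,0,0,0,0,6],
    [0,0,0,0,0,6],
    [0,0,0,0,0,6],
  ],
)

```text
t: 5.88
eef_pos: [0.5032, -0.2316, 0.2959]
ee_rot: [-3.141, -0.001, -0.517]
force: [1.5, 4.2, 1.8]
width: 0.0097
```

Call:
move_arm(
  deltas=[
    [0,0,0,0,0,6],
    [0,0,0,0,0,6],
    [0,0,0,0,0,6],
    [0,0,0,0,0,6],
    [0,0,0,0,0,6],
  ],
)

```text
t: 6.3
eef_pos: [0.5033, -0.2313, 0.296]
ee_rot: [-3.141, -0.002, 0.006]
force: [1.2, 6.3, 3.1]
width: 0.0101
```

Call:
move_arm(
  deltas=[
    [0,0,0,0,0,0],
    [0,0,0,0,0,0],
    [0,0,0,0,0,0],
    [0,0,0,0,0,0],
    [0,0,0,0,0,0],
  ],
  claw=100,
)

```text
t: 6.72
eef_pos: [0.5026, -0.2319, 0.2955]
ee_rot: [3.142, 0.0, -0.0]
force: [-0.1, -0.4, -0.8]
width: 0.0377
```

Call:
move_arm(
  deltas=[
    [0,0,0,0,0,0],
    [0,0,10,0,0,0],
    [0,0,20,0,0,0],
    [0,0,20,0,0,0],
    [0,0,20,0,0,0],
  ],
)

```text
t: 7.13
eef_pos: [0.5027, -0.2319, 0.3672]
ee_rot: [3.141, 0.0, 0.001]
force: [0.2, -0.2, 0.1]
width: 0.0533
```

```bash
python3 look.py w3.png
```

```text
7.1333 [ 0.5027 -0.2319  0.3672] [3.141e+00 0.000e+00 1.000e-03] [-0.078  0.188 -0.313  0.    -1.07   1.65 ] [ 0.2 -0.2  0.1] [-0.04 -0.07  0.02] 0.05329258842558595
lock_center [(0.76, [245.4, 180.8], [0.5112, -0.2299, 0.093]), (0.56, [284.8, 324.3], [0.377, -0.2652, 0.093])]
dial_grip [(0.73, [280.0, 346.0], [0.38, -0.258, 0.123]), (0.57, [244.3, 206.6], [0.5004, -0.2293, 0.123])]
shackle_bow []
staple [(0.97, [224.3, 122.9], [0.5559, -0.2141, 0.091])]
takings_box [(0.6, [241.9, 206.9], [0.4561, -0.2253, 0.0]), (0.55, [244.2, 122.3], [0.5477, -0.2281, 0.0])]
```

View pics/w3.png

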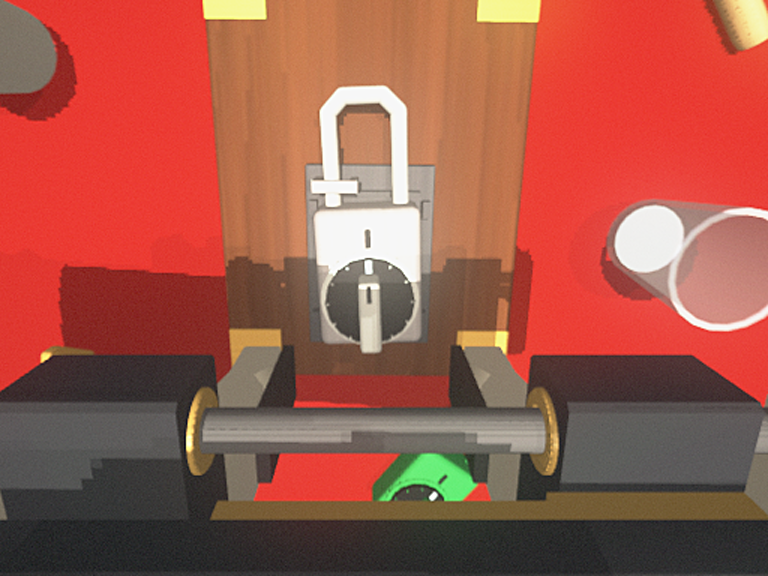

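The pointer's white mark (368,265) now lines up with the body's index line (367,238) facing the shackle. Next is the shackle, so I'll check the position of its legs.

```bash
python3 - <<'E'
from h import *
for p in [(327,160),(400,160),(363,88)]: print(np.round(ray('wrist',np.array(p)/1.5,.09),4))
E
```

```text
[ 0.5674 -0.2094  0.09  ]
[ 0.5674 -0.2454  0.09  ]
[ 0.6006 -0.2273  0.09  ]
```

Call:
move_arm(
  deltas=[
    [19,1,0,0,0,0],
    [19,1,0,0,0,0],
    [19,1,0,0,0,0],
    [19,0,-10,0,0,0],
    [0,0,-15,0,0,0],
  ],
  claw=70,
)

```text
t: 7.85
eef_pos: [0.5818, -0.2288, 0.3404]
ee_rot: [3.141, -0.002, 0.002]
force: [0.4, -0.3, -0.4]
width: 0.0639
```

Call:
move_arm(
  deltas=[
    [0,0,-18,0,0,0],
    [0,0,-18,0,0,0],
    [0,0,-18,0,0,0],
    [0,0,-18,0,0,0],
    [0,0,-17,0,0,0],
  ],
)

```text
t: 8.27
eef_pos: [0.5783, -0.2287, 0.2496]
ee_rot: [-3.141, 0.002, 0.001]
force: [-0.5, 0.1, 0.6]
width: 0.0636
```

Call:
move_arm(
  deltas=[
    [0,0,0,0,0,0],
    [0,0,0,0,0,0],
    [0,0,0,0,0,0],
    [0,0,0,0,0,0],
    [0,0,0,0,0,0],
  ],
  claw=255,
  squeeze=25,
)

```text
t: 8.68
eef_pos: [0.5786, -0.2287, 0.2514]
ee_rot: [-3.141, 0.001, 0.001]
force: [0.1, 0.9, -2.3]
width: 0.0412
```

Call:
move_arm(
  deltas=[
    [0,0,0,0,0,0],
    [0,0,0,0,0,0],
    [0,0,0,0,0,0],
    [0,0,0,0,0,0],
    [0,0,0,0,0,0],
  ],
)

```text
t: 9.1
eef_pos: [0.5786, -0.2288, 0.2516]
ee_rot: [-3.141, 0.001, 0.001]
force: [-1.0, 0.8, -2.2]
width: 0.0413
```

Call:
move_arm(
  deltas=[
    [5,0,0,0,0,0],
    [5,0,0,0,0,0],
    [5,0,0,0,0,0],
    [5,0,0,0,0,0],
    [5,0,0,0,0,0],
  ],
)

```text
t: 9.52
eef_pos: [0.6044, -0.2287, 0.2515]
ee_rot: [-3.141, 0.0, 0.001]
force: [-1.3, 1.1, -0.9]
width: 0.0412
```

Call:
move_arm(
  deltas=[
    [2,0,0,0,0,0],
    [2,0,0,0,0,0],
    [1,0,0,0,0,0],
    [1,0,0,0,0,0],
    [0,0,0,0,0,0],
  ],
)

```text
t: 9.93
eef_pos: [0.6099, -0.2287, 0.2516]
ee_rot: [-3.141, -0.0, 0.001]
force: [-1.3, 1.3, -2.1]
width: 0.0412
```

Call:
move_arm(
  deltas=[
    [1,0,0,0,0,0],
    [1,0,0,0,0,0],
    [0,0,0,0,0,0],
    [0,0,0,0,0,0],
    [0,0,0,0,0,0],
  ],
)

```text
t: 10.35
eef_pos: [0.6108, -0.2289, 0.2514]
ee_rot: [-3.141, 0.002, 0.001]
force: [-5.0, 1.3, -0.3]
width: 0.041
```

Call:
move_arm(
  deltas=[
    [0,0,0,0,0,0],
    [0,0,0,0,0,0],
    [0,0,0,0,0,0],
    [0,0,0,0,0,0],
    [0,0,0,0,0,0],
  ],
  claw=60,
)

```text
t: 10.77
eef_pos: [0.6122, -0.2289, 0.2521]
ee_rot: [3.141, -0.001, 0.001]
force: [-0.4, -0.9, 0.0]
width: 0.0654
```

Call:
move_arm(
  deltas=[
    [0,0,10,0,0,0],
    [0,0,25,0,0,0],
    [-20,0,30,0,0,0],
    [-30,0,30,0,0,0],
    [-30,0,20,0,0,0],
  ],
  claw=0,
)

```text
t: 11.18
eef_pos: [0.5323, -0.2289, 0.3692]
ee_rot: [3.14, -0.003, 0.002]
force: [0.6, 0.9, 0.9]
width: 0.087
```

Call:
move_arm(
  deltas=[
    [-20,0,0,0,0,0],
    [0,0,0,0,0,0],
    [0,0,0,0,0,0],
    [0,0,0,0,0,0],
    [0,0,0,0,0,0],
  ],
)

```text
t: 11.6
eef_pos: [0.513, -0.2288, 0.366]
ee_rot: [3.141, 0.0, 0.001]
force: [0.6, 0.1, -0.4]
width: 0.0875
```

```bash
python3 look.py w4.png
```

```text
11.6 [ 0.513  -0.2288  0.366 ] [3.141e+00 0.000e+00 1.000e-03] [-0.071  0.203 -0.297  0.    -1.071  1.643] [ 0.6  0.1 -0.4] [-0.02 -0.01  0.01] 0.08748052687062072
lock_center [(0.89, [284.1, 331.8], [0.3802, -0.2616, 0.093]), (0.83, [249.6, 190.6], [0.5139, -0.2301, 0.093])]
dial_grip [(0.61, [249.3, 215.3], [0.5046, -0.2297, 0.123])]
shackle_bow []
staple [(0.7, [228.6, 135.6], [0.5568, -0.2141, 0.091])]
takings_box [(0.61, [251.0, 130.9], [0.5494, -0.2319, 0.0]), (0.43, [248.5, 189.9], [0.4863, -0.2294, 0.0])]
```

View pics/w4.png

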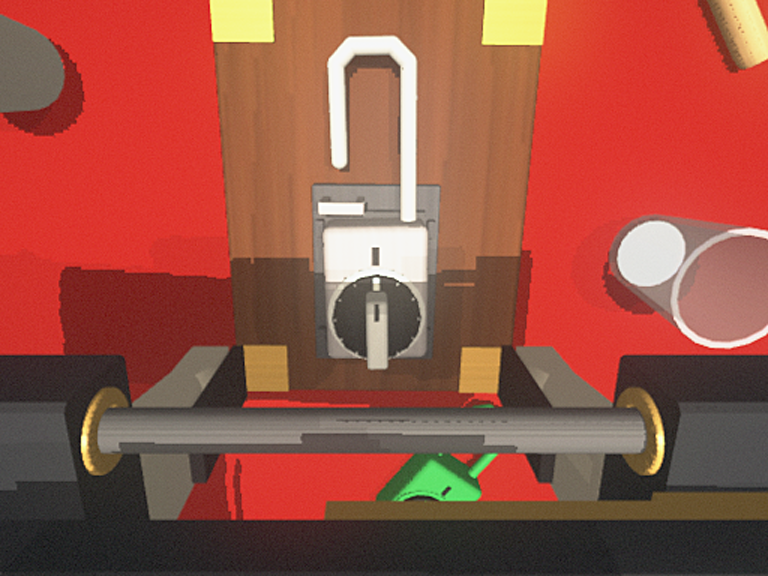

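The shackle is fully out. Its short leg's end (338,165) is well past the staple (342,208), and the pointer still faces the shackle. Next I grip the body across its width.

Call:
move_arm(
  deltas=[
    [1,-1,-22,0,0,0],
    [0,0,-22,0,0,0],
    [0,0,-22,0,0,0],
    [0,0,-22,0,0,0],
    [0,0,-12,0,0,0],
  ],
)

```text
t: 12.32
eef_pos: [0.5126, -0.2296, 0.2635]
ee_rot: [-3.141, 0.003, 0.001]
force: [-1.5, 0.2, 0.3]
width: 0.0872
```

Call:
move_arm(
  deltas=[
    [0,0,-4,0,0,0],
    [0,0,0,0,0,0],
    [0,0,0,0,0,0],
    [0,0,0,0,0,0],
    [0,0,0,0,0,0],
  ],
  claw=255,
  squeeze=40,
)

```text
t: 12.73
eef_pos: [0.5137, -0.2298, 0.2633]
ee_rot: [3.141, -0.002, 0.001]
force: [0.6, 0.4, 0.4]
width: 0.0599
```

Call:
move_arm(
  deltas=[
    [0,0,0,0,0,0],
    [0,0,0,0,0,0],
    [0,0,0,0,0,0],
    [0,0,0,0,0,0],
    [0,0,0,0,0,0],
  ],
)

```text
t: 13.15
eef_pos: [0.5136, -0.2299, 0.2631]
ee_rot: [3.141, -0.001, 0.001]
force: [-1.8, -0.0, 6.5]
width: 0.0514
```

Call:
move_arm(
  deltas=[
    [0,0,3,0,0,0],
    [0,0,6,0,0,0],
    [0,0,7,0,0,0],
    [0,0,7,0,0,0],
    [0,0,7,0,0,0],
  ],
)

```text
t: 13.57
eef_pos: [0.5133, -0.2297, 0.2928]
ee_rot: [-3.141, 0.0, 0.001]
force: [0.5, -0.0, -4.3]
width: 0.0519
```

Call:
move_arm(
  deltas=[
    [0,0,10,0,0,0],
    [0,0,14,0,0,0],
    [0,0,18,0,0,0],
    [0,0,18,0,0,0],
    [0,0,18,0,0,0],
  ],
)

```text
t: 13.98
eef_pos: [0.5131, -0.2297, 0.3717]
ee_rot: [-3.142, -0.0, 0.001]
force: [-0.2, -0.4, -3.3]
width: 0.0515
```

Call:
move_arm(
  deltas=[
    [0,0,20,0,0,0],
    [0,0,20,0,0,0],
    [0,0,20,0,0,0],
    [0,0,15,0,0,0],
    [0,0,10,0,0,0],
  ],
)

```text
t: 14.4
eef_pos: [0.5132, -0.2298, 0.4579]
ee_rot: [3.141, -0.003, 0.001]
force: [-0.4, 0.3, -3.6]
width: 0.0518
```

```bash
python3 - <<'E'
from h import *
a=arm.grab_frame('top')
for m in arm.masks_of('tray_center','top')[:1]:
    c=cv2.findContours(m['pixels'].astype('uint8'),0,2)[0];c=max(c,key=cv2.contourArea)
    r=cv2.minAreaRect(c);print(m['score'],r,np.round([ray('top',p,.016) for p in cv2.boxPoints(r)],3))
    print(np.round(ray('top',r[0],.016),3))
print([(d['score'],np.round(ray('top',d['xy'],.004),4)) for d in arm.spot_point('tray_center','top')])
save('wrist','w5.png',None,1)
E
```

```text
0.88 ((182.43783569335938, 195.72703552246094), (59.837642669677734, 45.69703674316406), 8.972626686096191) [[0.466 0.303 0.016]
 [0.601 0.289 0.016]
 [0.573 0.114 0.016]
 [0.44  0.132 0.016]]
[0.519 0.21  0.016]
[(0.96, array([0.5266, 0.2004, 0.004 ]))]
```

View pics/w5.png

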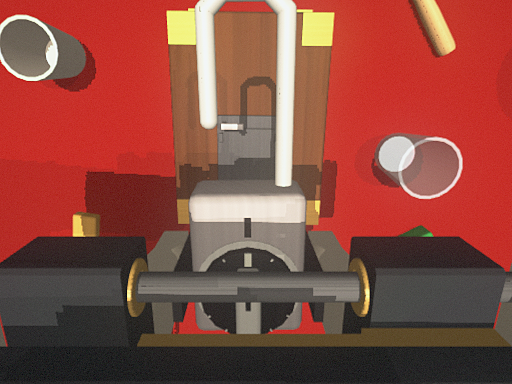

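The lock is held level with the shackle open, the short leg end free at (208,123) and the staple left behind on the box. Next I carry it to the tray centre, about (0.522, 0.208).

Call:
move_arm(
  deltas=[
    [0,10,3,0,0,0],
    [0,20,3,0,0,0],
    [1,30,3,0,0,0],
    [1,33,3,0,0,0],
    [1,33,3,0,0,0],
  ],
)

```text
t: 15.02
eef_pos: [0.5159, -0.1024, 0.469]
ee_rot: [3.142, 0.002, -0.0]
force: [1.2, 0.5, -3.5]
width: 0.0516
```

Call:
move_arm(
  deltas=[
    [1,33,0,0,0,0],
    [1,33,0,0,0,0],
    [1,33,0,0,0,0],
    [1,33,0,0,0,0],
    [1,33,0,0,0,0],
  ],
)

```text
t: 15.43
eef_pos: [0.5206, 0.0631, 0.4691]
ee_rot: [3.141, 0.002, 0.001]
force: [0.3, -0.6, -4.0]
width: 0.0514
```

Call:
move_arm(
  deltas=[
    [1,33,0,0,0,0],
    [0,33,0,0,0,0],
    [0,33,0,0,0,0],
    [0,25,0,0,0,0],
    [0,15,0,0,0,0],
  ],
)

```text
t: 15.85
eef_pos: [0.5218, 0.2031, 0.4687]
ee_rot: [3.141, 0.002, 0.003]
force: [-0.2, -0.1, -5.0]
width: 0.0519
```

Call:
move_arm(
  deltas=[
    [0,8,0,0,0,0],
    [0,0,0,0,0,0],
    [0,0,0,0,0,0],
    [0,0,0,0,0,0],
    [0,0,0,0,0,0],
  ],
)

```text
t: 16.27
eef_pos: [0.5223, 0.2072, 0.4701]
ee_rot: [3.141, 0.0, 0.0]
force: [-0.5, -0.7, -4.2]
width: 0.0516
```

```bash
python3 - <<'E'
from h import *
s=arm.get_state();print(s['t'],s['eef_pos'],s['ee_rot'],s['qd'].max(),s['force'],s['width'])
a=arm.grab_frame('wrist');b=arm.grab_frame('top')
cv2.imwrite('pics/f.png',cv2.resize(np.hstack([a,b])[...,::-1],(800,300),interpolation=cv2.INTER_AREA))
print([(d['score'],np.round(ray('top',d['xy'],.303),3)) for d in arm.spot_point('lock_center','top')])
for t,z in dict(cup_center=.037,key_padlock_center=.008).items(): print(t,[np.round(ray('top',d['xy'],z),3) for d in arm.spot_point(t,'top')[:2]])
E
```

```text
16.2667 [0.5223094  0.20716976 0.47013995] [3.14139897e+00 1.27247107e-04 3.77356247e-05] 0.0026002779321893 [-0.52864311 -0.6904953  -4.18866431] 0.05156418952905741
[(0.93, array([ 0.344, -0.366,  0.303])), (0.78, array([0.526, 0.212, 0.303])), (0.59, array([ 0.304, -0.21 ,  0.303]))]
cup_center [array([ 0.631, -0.001,  0.037])]
key_padlock_center [array([ 0.412, -0.011,  0.008])]
```

View pics/f.png

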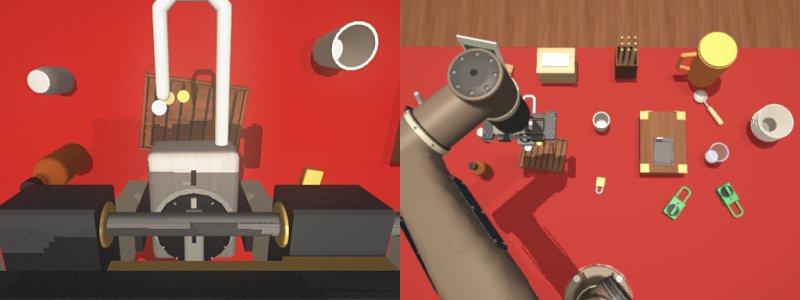

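The lock is over the tray and level, with the shackle open and everything else in place. I'm handing in.

```bash
python3 -c "
from station import arm
print(arm.job_done())"
```

```text
the job is handed in; nothing more can be done
None
```

The padlock is open and held level over the middle of the cash tray, and I handed the job in while still holding it.

- **Dial and shackle:** I turned the dial +60° from the notch at 5.236 rad, so the pointer faces the shackle. I then pulled the shackle out until it met its stop, about 30 mm plus some play in the saddle. The close-up showed the short leg well past the staple.
- **Lift and hold:** I gripped the lock across its width at 40 N, lifted it straight up and carried it to the tray.
- **Last checks, at 16.3 s:** The gripper was at about (0.522, 0.207). The network saw the lock at (0.526, 0.212), against a tray centre of about (0.52, 0.21). The lock's underside was about 0.28 m above the table, by calculation from the grip height. Tilt was under 0.001 rad, the opening was steady at 51.6 mm, and the wrist force was about 4 N, which is roughly the lock's weight.
- **Other objects:** The last picture showed nothing else on the table out of place.
- **Disagreements:** Estimates of the tray centre differed by up to 10 mm (the network gave y 0.200 and 0.210, the tray outline 0.210), so I aimed at about 0.208. The networks also reported the green look-alikes as the lock, and I ignored those.

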